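# Pack the bonding press to height with spacer plates

### The job

The housing on the press seat is to be held while its glue sets: from the rack choose two spacer plates that together fill the gap, lay them flat and centred on top of that housing, one on the other, then bring the weighted arm down so that its foot rests on them with the arm level. The foot is level 75 mm above the seat, the housing is either 45 or 30 mm high, and the plates are 10 (blue), 20 (red), 25 (yellow) and 35 mm (green) thick. The plates you do not need stay in the rack, and do not shift the housings or the other things on the bench.

Things in the scene. Friction and masses are not known exactly. Their poses are not given: they have to be found in the camera images.
- seat (a point): Centre of the press's seat, on top of its grey base plate (x -57..147, y -60..190 mm from here), 10 mm above the bench; the housing being bonded stands here. Axes: x toward the pillar (away from the robot at yaw 0), z up. The pillar is 56 mm wide, starts 90 mm along +x, and reaches 125 mm over the bench. A second scribed circle with the parked housing lies 130 mm along +y.
- press_arm (a joint): Hinge of the press arm, rad: 0 = level, pointing out over the seat (seat's -x); positive = raised. Starts about upright; stops at 1.75 and -0.6. Above about 1.45 it stays where left; pushed toward the seat's -x below about 1.35 it sinks slowly by its own weight until its foot rests on something. The hinge is damped: up to about 4 N at the ball moves it.
- press_hinge (a point): Hinge axis of the arm (runs along the seat's y): 110 mm along +x of the seat, 100 mm above the seat.
- press_ball (a point): Centre of the black ball (28 mm diameter) on the free end of the arm, 190 mm from the hinge axis. The arm is a 22 mm wide, 14 mm thick steel bar with a brass weight (42 mm diameter, 26 mm high) on its upper side over the foot.
- press_foot (a point): Round steel pressing foot, 40 mm diameter, fixed under the arm 110 mm from the hinge axis; this point = centre of its flat underside. With the arm level its underside lies flat, straight over the seat centre and 75 mm above the seat.
- housing_tall: Round sensor housing, blue finned body with a bare aluminium cap, 72 mm diameter, 45 mm high, flat top 70 mm across, 0.66 kg; origin = centre of its underside. One of the two housings stands on the seat under the press, the other is parked on the second circle of the base plate.
- housing_short: Round sensor housing, bare aluminium finned body with a dark cap, 72 mm diameter, 30 mm high, flat top 70 mm across, 0.54 kg; origin = centre of its underside.
- rack: Grey tray, 116 x 244 mm, that carries the four holders in a row along its y, fixed on the bench; origin = centre of its underside. The bench between rack and press is free for setting plates down; behind it, beyond x = 0.58, stand a low board and a 185 mm high instrument riser.
- spacer_10: Blue plastic spacer plate, 110 x 56 mm and 10 mm thick, origin = its middle. Own axes: x along the 110 mm, y through the 10 mm thickness, z along the 56 mm; at the start it stands on its long edge in its holder, z up, its middle 43 mm above the bench.
- holder_10: White holder block of the blue 10 mm spacer, fixed on the rack, 100 x 56 mm; origin = centre of its underside, 9 mm above the bench. The plate stands 15 mm above the bench between low ribs (1.5 mm clear each side) that reach 32 mm above the bench, plate x along holder x. The four holders stand side by side along the rack's y at 58 mm pitch, in any order.
- spacer_20: Red plastic spacer plate, 110 x 56 mm and 20 mm thick, origin = its middle. Own axes: x along the 110 mm, y through the 20 mm thickness, z along the 56 mm; at the start it stands on its long edge in its holder, z up, its middle 43 mm above the bench.
- holder_20: White holder block of the red 20 mm spacer, fixed on the rack, 100 x 56 mm; origin = centre of its underside, 9 mm above the bench. The plate stands 15 mm above the bench between low ribs (1.5 mm clear each side) that reach 32 mm above the bench, plate x along holder x. The four holders stand side by side along the rack's y at 58 mm pitch, in any order.
- spacer_25: Yellow plastic spacer plate, 110 x 56 mm and 25 mm thick, origin = its middle. Own axes: x along the 110 mm, y through the 25 mm thickness, z along the 56 mm; at the start it stands on its long edge in its holder, z up, its middle 43 mm above the bench.
- holder_25: White holder block of the yellow 25 mm spacer, fixed on the rack, 100 x 56 mm; origin = centre of its underside, 9 mm above the bench. The plate stands 15 mm above the bench between low ribs (1.5 mm clear each side) that reach 32 mm above the bench, plate x along holder x. The four holders stand side by side along the rack's y at 58 mm pitch, in any order.
- spacer_35: Green plastic spacer plate, 110 x 56 mm and 35 mm thick, origin = its middle. Own axes: x along the 110 mm, y through the 35 mm thickness, z along the 56 mm; at the start it stands on its long edge in its holder, z up, its middle 43 mm above the bench.
- holder_35: White holder block of the green 35 mm spacer, fixed on the rack, 100 x 56 mm; origin = centre of its underside, 9 mm above the bench. The plate stands 15 mm above the bench between low ribs (1.5 mm clear each side) that reach 32 mm above the bench, plate x along holder x. The four holders stand side by side along the rack's y at 58 mm pitch, in any order.
- squeeze_bottle: Bystander: white squeeze bottle, 45 mm wide, 136 mm tall; origin = centre of its underside.
- white_bottle: Bystander: small white screw-cap bottle, 30 mm wide, 52 mm tall; origin = centre of its underside.
- marker: Bystander: black marker pen lying down, 133 mm long along its own y; origin = centre of its underside.
- vial: Bystander: small glass vial with green contents and a white cap, 17 mm wide, 34 mm tall; origin = centre of its underside.
- dropper_bottle: Bystander: small dropper bottle, 24 mm wide, 55 mm tall; origin = centre of its underside.

How it is judged:
By the outcome, as a careful person would: the job done as asked, in the order asked, and still so for the second after the job is handed in, with the robot touching nothing.
It also fails if it takes over 72 s, if anything falls off the work surface, if the arm or the gripper's body presses on something with over 40 N, if the wrist force passes 120 N, or if a joint passes its speed limit or range.

### The arm

A 6-joint arm with a two-finger parallel gripper is mounted at the origin on a cart in front of the work surface, level with it; the furniture and walls round the work are solid. World frame = base frame: x ahead of the robot, y to its left, z up, the work surface at z = 0. Lengths are in mm, angles in degrees, forces in N, time in s.
With the tool pointing down it reaches from about 350 to 850 mm from the base axis. Payload 8.1 kg.
Tool frame: the origin (TCP) lies midway between the tips of the shut fingers; the grasp point (between the pads) lies 19 mm behind it; z points along the fingers, y is the line along which they close (so a half turn about z gives the same grasp; the last joint's range is limited). The gripper opens to 85 mm and grips with 20 to 120 N. Pads are 22 mm wide; open, the fingers measure 114 mm over their backs; the gripper's body (76 mm by 85 mm) begins 54 mm behind the grasp point. The pads swing forward as they close: fully open they stand 13 mm farther back than shut.
Start: joints at [60.825, 7.471, 85.268, -0, 87.261, -4.893], TCP at [246.716, 546.934, 231.292] pointing down, gripper open.
Joint ranges: [-169.43, 169.43], [-51.17, 129.36], [1.28, 143.12], [-76.62, 256.62], [0, 156.53], [-152.29, 152.29]. Speed limits (degrees/s): [136.94, 136.94, 159.86, 180, 180, 180].

### API

Orientations are given as [roll, pitch, yaw] about the fixed x, y, z axes, in that order (R = Rz(yaw) Ry(pitch) Rx(roll)).
In Python, from bench import r gives the robot as it stands. The module is installed in compiled form; this text tells all that it offers.
- The arm moves only by the tool jog_arm, never from a script. Its argument "rows" is a list of rows, each a list of 2 entries, a list of its own where there are three numbers: the shift along the tool's x, y, z in mm, then the turn, a rotation vector about the tool's x, y, z in rad. A call has 1 to 10 rows; each row is the pose to reach, as a shift and turn from the pose commanded when the call began, along the tool's axes at that moment; what a row does not reach only later rows make up. A row lasts 1/10 s, in which the tool goes at most 50 mm and 8.59 degrees, less where a joint would pass 70% of its speed; a pose out of reach is approached as far as the arm can. A call with a gripper value outside its range is refused whole. "grip" is the finger opening in mm, from 0 to 85.4, set as the call begins (left out, the last holds). The fingers move at their own pace and stop on an object; "force" is the grip in N (left out, the last holds). Time passes only in rows, so rows that repeat a pose let the fingers close. It gives the time, the measured TCP pose, the force, the opening and the grip force at its end, in the units of the state.
- r.sense(): the state, without advancing time (a new reading comes with each control period).
- r.snapshot(name): name is "scene" or "top" or "wrist"; returns (picture, depth): 384x512x3 uint8, blue, green, red; 384x512 float32, mm along the optical axis (not along the pixel's ray), 0 where there is no reading.
- r.camera_params(name): a dict with "fx", "fy", "cx", "cy" (pixels), "pose" (4x4, takes a point from camera to world coordinates); the wrist camera has in their place "tool_from_camera" (4x4, takes a point from camera to tool coordinates, whose origin is the TCP and whose axes are the flange's). Camera axes: x right, y down, z forward; pixel columns grow to the right and rows downward; lengths in mm; the calibration is good to about 2 mm. The wrist camera is an equidistant fisheye: a pixel r from the principal point sees the ray r / f radians off the axis. A picture is of the moment at which its call begins: read the wrist's pose just before it. camera_params takes no time and is no camera call.
- r.hand_in(): hands the job in; it is judged then, once.
The state is a dict: "time": time; "joint_pos": joint angles; "qd": joint speeds; "joint_efforts": joint torques, N m; "tool_pos": TCP position; "tcp_rot": TCP orientation; "ft_force": force on the tool from outside, world axes, zero at the start; "wrist_torque": the same for the moment, N m; "finger_gap": finger opening in mm; "grip_force": force on a finger pad.
Only numpy, scipy, OpenCV 4.12 (cv2) and the standard library are available. Lean on these libraries where they do the work, as an engineer would, in place of code of your own. Each camera call takes 0.05 s, during which the arm holds its last target. There are 200 camera calls.

## Working session

There is one attempt and no reset: what is moved stays moved. The work goes in short steps, Python scripts to look and compute and a tool call to move; the robot and the scene stay as the last step left them, time stands still between calls to the robot, and variables do not carry over. Pictures are saved under pics/ and viewed, at most 12 in all, crops included, and the job is handed in when it is done.

Besides the shell and the picture viewer there is one more tool, called as name([rows], argument=value, ...), one row to a line, values as JSON. jog_arm: Moves the arm, as the interface text tells. Its arguments: {"type":"object","properties":{"rows":{"type":"array"},"grip":{"type":"number"},"force":{"type":"number"}},"required":["rows"]}

```bash
mkdir -p pics; python3 - <<'E'
from bench import r
import cv2,numpy as np
s=r.sense();print(s)
for n in("scene","top"):
    im,d=r.snapshot(n);cv2.imwrite(f"pics/{n}0.png",im);np.savez(f"{n}0.npz",im=im,d=d)
    p=r.camera_params(n);print(n,{k:np.round(v,3).tolist() for k,v in p.items()})
print({k:np.round(v,3).tolist() for k,v in r.camera_params("wrist").items()})
E
```

```text
{'time': 0.0, 'joint_pos': array([ 6.08244741e+01,  7.51437612e+00,  8.53303265e+01,  9.43906786e-04,
        8.72610168e+01, -4.89425314e+00]), 'qd': array([-0.01234691, -0.03660695, -0.01870158,  0.00483864,  0.1122787 ,
       -0.15656991]), 'joint_efforts': array([ 1.77841426e-03, -5.69414377e+01, -5.00543153e+01, -3.38093532e-04,
        1.53535686e-02,  9.25244308e-05]), 'tool_pos': array([246.44527044, 546.44533673, 230.24202185]), 'tcp_rot': array([-1.79894746e+02, -9.95897009e-03,  1.55718672e+02]), 'ft_force': array([ 0.76207992,  0.13507046, -0.13518178]), 'wrist_torque': array([ 0.0175176 , -0.00247816,  0.03792015]), 'grip_force': 0.0, 'finger_gap': 85.26379558245158}
scene {'fx': 466.331, 'fy': 466.331, 'cx': 249.282, 'cy': 192.253, 'pose': [[-0.806, -0.454, 0.38, -12.808], [-0.592, 0.629, -0.504, 792.373], [-0.01, -0.631, -0.776, 1205.289], [0.0, 0.0, 0.0, 1.0]]}
top {'fx': 496.717, 'fy': 496.717, 'cx': 261.715, 'cy': 197.345, 'pose': [[0.013, -0.996, 0.083, 378.805], [-1.0, -0.013, -0.002, 79.468], [0.003, -0.083, -0.997, 1760.025], [0.0, 0.0, 0.0, 1.0]]}
{'fx': 297.319, 'fy': 297.319, 'cx': 251.368, 'cy': 191.479, 'tool_from_camera': [[0.0, -0.962, -0.274, 69.157], [1.0, 0.0, -0.0, -0.171], [0.0, -0.274, 0.962, -143.391], [0.0, 0.0, 0.0, 1.0]]}
```

View pics/scene0.png

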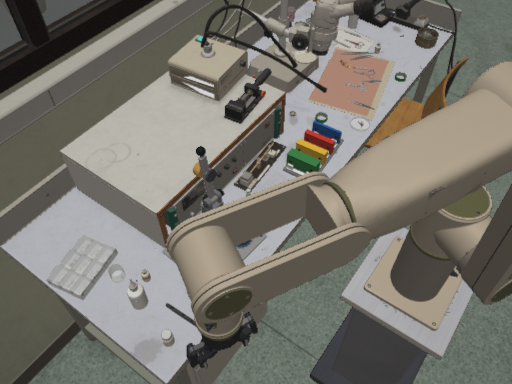

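View pics/top0.png

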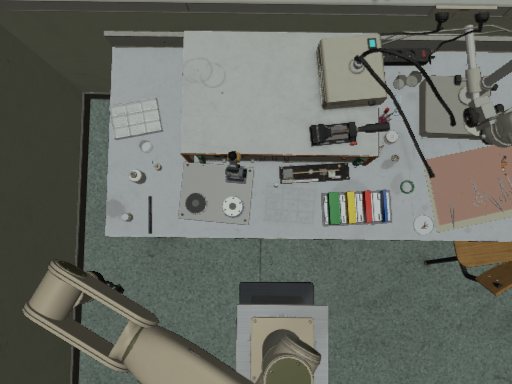

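The top view shows the base plate at columns 180–252. An aluminium-capped housing stands on the seat at (233,206), and a dark-capped one is parked at (195,203). The rack holds green, yellow, red and blue from left to right at (335–387,207). So the seat probably holds the tall housing, which would need 20 + 10 mm. I'll confirm by height and get coarse positions.

```bash
cat > h.py <<'E'
import numpy as np,cv2
from scipy.spatial.transform import Rotation as R
from bench import r
def cloud(n,d):
    p=r.camera_params(n);v,u=np.mgrid[:384,:512]
    P=np.stack([(u-p['cx'])/p['fx']*d,(v-p['cy'])/p['fy']*d,d],-1)
    return P@p['pose'][:3,:3].T+p['pose'][:3,3]
def wrist(name=None):
    s=r.sense();im,d=r.snapshot('wrist');p=r.camera_params('wrist')
    if name:cv2.imwrite('pics/'+name,im)
    v,u=np.mgrid[:384,:512];x=(u-p['cx'])/p['fx'];y=(v-p['cy'])/p['fy'];q=np.hypot(x,y)+1e-9
    D=np.stack([x/q*np.sin(q),y/q*np.sin(q),np.cos(q)],-1)
    P=D/np.maximum(D[...,2:],.05)*d[...,None]
    T=p['tool_from_camera'];Rt=R.from_euler('xyz',s['tcp_rot'],degrees=True).as_matrix()
    P=(P@T[:3,:3].T+T[:3,3])@Rt.T+s['tool_pos']
    P[d==0]=np.nan
    return im,P,s
HUE={'red':[(0,8),(172,180)],'yellow':[(20,34)],'green':[(50,85)],'blue':[(100,125)]}
def mask(im,c,smin=130,vmin=50):
    h=cv2.cvtColor(im,cv2.COLOR_BGR2HSV);m=np.zeros(h.shape[:2],bool)
    for a,b in HUE[c]: m|=(h[...,0]>=a)&(h[...,0]<=b)
    return m&(h[...,1]>smin)&(h[...,2]>vmin)
def rect(P,m):
    "minAreaRect in world xy: centre, long, short, angle of long side deg"
    q=P[m&np.isfinite(P[...,0])].astype(np.float32)
    c,(w,h),a=cv2.minAreaRect(q[:,:2].copy())
    if w<h:w,h,a=h,w,a+90
    return np.round(c,1),round(w,1),round(h,1),round((a+90)%180-90,1),np.round(np.median(q[:,2]),1),len(q)
def tojog(pos,rpy):
    s=r.sense();A=R.from_euler('xyz',s['tcp_rot'],degrees=True);B=R.from_euler('xyz',rpy,degrees=True)
    print('shift',np.round(A.inv().apply(np.array(pos)-s['tool_pos']),1),'rot',np.round((A.inv()*B).as_rotvec(),3))
E
python3 - <<'E'
from h import *
z=np.load('top0.npz');P=cloud('top',z['d']);im=z['im']
for (u,v) in [(233,206),(233,201),(195,203),(190,215),(217,200),(290,210),(210,225),(252,192)]:print(u,v,P[v,u].round(1))
box=np.zeros((384,512),bool);box[185:230,318:395]=1
for c in HUE:
    m=mask(im,c)&box&(P[...,2]>55);print(c,rect(P,m) if m.sum()>5 else m.sum())
for a,b in[((215,250),(190,222)),((180,212),(190,222))]:
    m=np.zeros((384,512),bool);m[b[0]:b[1],a[0]:a[1]]=1;m&=(P[...,2]>30)&(P[...,2]<62);q=P[m];print(cv2.minEnclosingCircle(q[:,:2].astype(np.float32)),np.percentile(q[:,2],[5,50,95]))
E
```

```text
233 206 [488.8 173.7  64.1]
233 201 [506.3 174.3  59.2]
195 203 [498.8 306.6  44.1]
190 215 [458.5 327.4  11.8]
217 200 [513.2 234.1   4.9]
290 210 [481.3 -25.1   1.4]
210 225 [424.6 257.6  -0.9]
252 192 [543.8 110.6  -0.8]
red (array([ 419.5, -126.2]), 406.7, 102.1, -64.7, np.float32(72.9), 185)
yellow (array([462. , -78.3]), 340.4, 106.5, -79.5, np.float32(71.7), 241)
green 5
blue (array([ 496.9, -343.5]), 106.3, 10.8, 4.5, np.float32(71.7), 77)
((489.2532043457031, 177.78781127929688), 34.850982666015625) [49.37593389 55.50671343 60.56742186]
((500.2551574707031, 307.37359619140625), 35.0052375793457) [34.37439731 40.66018056 46.61800143]
```

```bash
python3 -c "
from h import *
tojog([400,150,260],[180,0,180]);tojog([480,-290,260],[180,0,184.5])"
```

```text
shift [-303.  -298.3  -29.2] rot [-0.002 -0.001 -0.424]
shift [-556.8 -666.5  -28.6] rot [-0.002 -0.001 -0.502]
```

jog_arm([
  [[-303,-298,-29],[0,0,-0.424]],
  [[-303,-298,-29],[0,0,-0.424]],
  [[-303,-298,-29],[0,0,-0.424]],
  [[-303,-298,-29],[0,0,-0.424]],
  [[-303,-298,-29],[0,0,-0.424]],
  [[-303,-298,-29],[0,0,-0.424]],
  [[-303,-298,-29],[0,0,-0.424]],
  [[-303,-298,-29],[0,0,-0.424]],
  [[-557,-667,-29],[0,0,-0.502]],
  [[-557,-667,-29],[0,0,-0.502]],
], grip=45)

```text
time: 1.1
tool_pos: [409.4, 75.9, 258.8]
tcp_rot: [-180.0, 0.0, -175.4]
ft_force: [0.5, 0.3, -0.0]
finger_gap: 45.1
grip_force: 0.0
```

```bash
python3 -c "
from h import *
tojog([480,-290,260],[180,0,184.5])"
```

```text
shift [ -40.8 -370.4   -1.2] rot [-0.     0.     0.002]
```

jog_arm([
  [[-41,-370,0],[0,0,0]],
  [[-41,-370,0],[0,0,0]],
  [[-41,-370,0],[0,0,0]],
  [[-41,-370,0],[0,0,0]],
  [[-41,-370,0],[0,0,0]],
  [[-41,-370,0],[0,0,0]],
  [[-41,-370,0],[0,0,0]],
  [[-41,-370,0],[0,0,0]],
  [[-41,-370,0],[0,0,0]],
  [[-41,-370,0],[0,0,0]],
])

```text
time: 2.1
tool_pos: [478.8, -287.7, 258.0]
tcp_rot: [179.9, -0.1, -175.6]
ft_force: [0.3, 0.5, 0.7]
finger_gap: 45.0
grip_force: 0.0
```

```bash
python3 - <<'E'
from h import *
im,P,s=wrist('w1.png');print(s['tool_pos'],s['tcp_rot'])
for c in ('red','blue','yellow'):
    m=mask(im,c)&(P[...,2]>64)&(P[...,2]<80)&(P[...,0]>400)&(P[...,0]<580)
    n,l,st,_=cv2.connectedComponentsWithStats(m.astype(np.uint8));k=1+np.argmax(st[1:,4])
    print(c,st[k],rect(P,l==k))
E
```

```text
[ 478.79006867 -287.67147951  258.0400516 ] [ 1.79919218e+02 -6.51116732e-02 -1.75581487e+02]
red [ 243  136   18   92 1517] (array([ 493.7, -286.9]), 108.4, 19.0, 4.0, np.float32(71.7), 1517)
blue [196 135  11  92 768] (array([ 497.3, -344.5]), 109.6, 10.0, 3.8, np.float32(71.5), 768)
yellow [ 288  137   26   91 1921] (array([ 489.9, -229.9]), 109.0, 25.2, 4.0, np.float32(71.6), 1921)
```

View pics/w1.png

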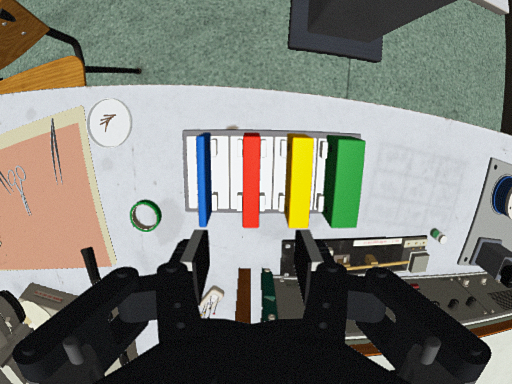

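The wrist view shows the plates upright: blue at (203,180), red (251,180), yellow (300,180) and green (344,180). Measured sizes and heights match (z≈71.6). I'll grasp red at (494,−287).

```bash
python3 -c "
from h import *
tojog([493.7,-286.9,90],[180,0,184]);tojog([493.7,-286.9,45],[180,0,184])"
```

```text
shift [-14.8  -1.2 168.3] rot [ 0.001 -0.001  0.008]
shift [-14.8  -1.2 213.3] rot [ 0.001 -0.001  0.008]
```

jog_arm([
  [[-15,-1,165],[0,0,0.008]],
  [[-15,-1,165],[0,0,0.008]],
  [[-15,-1,165],[0,0,0.008]],
  [[-15,-1,165],[0,0,0.008]],
  [[-15,-1,165],[0,0,0.008]],
  [[-15,-1,165],[0,0,0.008]],
], grip=40)

```text
time: 2.75
tool_pos: [495.4, -287.8, 96.3]
tcp_rot: [-179.9, 0.1, -175.9]
ft_force: [0.3, 0.2, 1.5]
finger_gap: 39.8
grip_force: 0.0
```

```bash
python3 -c "
from h import *
tojog([493.7,-286.9,45],[180,0,184])"
```

```text
shift [ 1.8  1.1 51.3] rot [-0.002  0.002  0.001]
```

jog_arm([
  [[2,1,25],[0,0,0]],
  [[2,1,50],[0,0,0]],
  [[2,1,50],[0,0,0]],
])

```text
time: 3.05
tool_pos: [491.9, -286.5, 44.0]
tcp_rot: [180.0, -0.0, -176.0]
ft_force: [-1.6, -0.0, -1.4]
finger_gap: 40.1
grip_force: 0.0
```

jog_arm([
  [[0,0,0],[0,0,0]],
  [[0,0,0],[0,0,0]],
  [[0,0,0],[0,0,0]],
  [[0,0,0],[0,0,0]],
  [[0,0,0],[0,0,0]],
], grip=10, force=50)

```text
time: 3.55
tool_pos: [494.0, -288.0, 47.1]
tcp_rot: [-179.8, 0.2, -176.0]
ft_force: [-1.0, 0.9, 8.2]
finger_gap: 19.1
grip_force: 51.5
```

jog_arm([
  [[0,0,-20],[0,0,0]],
  [[0,0,-50],[0,0,0]],
  [[0,0,-90],[0,0,0]],
  [[0,0,-90],[0,0,0]],
])

```text
time: 3.95
tool_pos: [496.0, -289.5, 142.1]
tcp_rot: [-179.5, 0.5, -176.0]
ft_force: [1.7, -1.4, -0.4]
finger_gap: 19.3
grip_force: 50.2
```

```bash
python3 - <<'E'
from h import *
c,s_=np.cos,np.sin
tojog([470,-20,150],[180,0,180])
for th in (52,-52):
    tojog([470,-20,150],(R.from_rotvec([np.radians(th),0,0])*R.from_euler('xyz',[180,0,180],degrees=True)).as_euler('xyz',degrees=True))
    print((R.from_rotvec([np.radians(th),0,0])*R.from_euler('xyz',[180,0,180],degrees=True)).apply([0,0,1]))
z=np.load('top0.npz');P=cloud('top',z['d']);
m=np.zeros((384,512),bool);m[180:238,254:322]=1
print(P[m&(P[...,2]>12)][:,:2].min(0) , P[238,290])
E
```

```text
shift [  7.  270.6 -10.1] rot [-0.008  0.01   0.07 ]
shift [  7.  270.6 -10.1] rot [-0.915 -0.023  0.07 ]
[ 1.23259516e-32  7.88010754e-01 -6.15661475e-01]
shift [  7.  270.6 -10.1] rot [0.9   0.041 0.061]
[ 1.23259516e-32 -7.88010754e-01 -6.15661475e-01]
[ 378.8052486  -133.54917769] [382.33412124 -25.79270265   2.55026915]
```

jog_arm([
  [[9,300,-10],[-0.915,-0.023,0.07]],
  [[9,300,-10],[-0.915,-0.023,0.07]],
  [[9,300,-10],[-0.915,-0.023,0.07]],
  [[9,300,-10],[-0.915,-0.023,0.07]],
  [[9,300,-10],[-0.915,-0.023,0.07]],
  [[9,300,-10],[-0.915,-0.023,0.07]],
  [[9,300,-10],[-0.915,-0.023,0.07]],
  [[9,300,-10],[-0.915,-0.023,0.07]],
  [[9,300,-10],[-0.915,-0.023,0.07]],
  [[9,300,-10],[-0.915,-0.023,0.07]],
])

```text
time: 4.95
tool_pos: [463.1, 10.7, 144.6]
tcp_rot: [127.7, -0.4, 180.0]
ft_force: [0.0, 1.0, -2.4]
finger_gap: 19.2
grip_force: 50.5
```

```bash
python3 - <<'E'
from h import *
rp=(R.from_rotvec([np.radians(52),0,0])*R.from_euler('xyz',[180,0,180],degrees=True)).as_euler('xyz',degrees=True);print(rp)
tojog([470,10,60],rp)
tojog([470,10,31],rp)
im,d=r.snapshot('scene');cv2.imwrite('pics/s1.png',im)
E
```

```text
[128.   0. 180.]
shift [ -7.5 -67.3  51.2] rot [ 0.004 -0.004 -0.006]
shift [ -7.7 -90.3  69. ] rot [ 0.004 -0.004 -0.006]
```

View pics/s1.png

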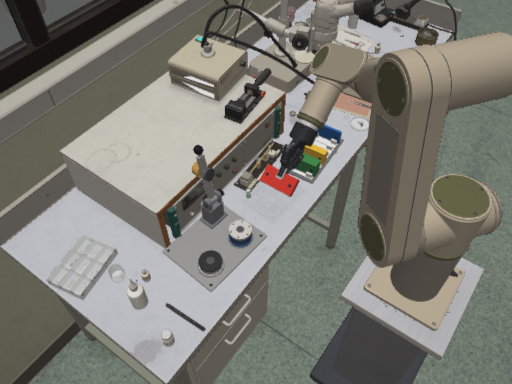

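The scene view shows the red plate held tilted over the free bench at (280,180), with the press and housings undisturbed. Next I lower, release and withdraw.

jog_arm([
  [[-8,-45,34],[0,0,0]],
  [[-8,-80,61],[0,0,0]],
  [[-8,-89,68],[0,0,0]],
  [[-8,-89,68],[0,0,0]],
])

```text
time: 5.4
tool_pos: [468.1, 12.1, 31.1]
tcp_rot: [127.4, -0.8, 180.0]
ft_force: [0.7, 0.9, -1.6]
finger_gap: 19.0
grip_force: 50.5
```

jog_arm([
  [[0,0,0],[0,0,0]],
  [[0,0,0],[0,0,0]],
  [[0,0,0],[0,0,0]],
], grip=32)

```text
time: 5.7
tool_pos: [470.5, 10.5, 33.7]
tcp_rot: [127.7, -0.4, 180.0]
ft_force: [0.6, -0.9, -0.2]
finger_gap: 31.8
grip_force: 0.5
```

jog_arm([
  [[0,0,-20],[0,0,0]],
  [[0,0,-50],[0,0,0]],
  [[0,0,-90],[0,0,0]],
  [[0,0,-130],[0,0,0]],
  [[0,0,-130],[0,0,0]],
])

```text
time: 6.2
tool_pos: [472.6, -96.7, 115.7]
tcp_rot: [128.0, -0.1, 179.8]
ft_force: [0.9, -0.3, 0.2]
finger_gap: 31.8
grip_force: 0.0
```

```bash
python3 - <<'E'
from h import *
tojog([470,5,230],[180,0,180])
E
```

```text
shift [  3.2 152.7   9.9] rot [ 0.908 -0.001 -0.004]
```

jog_arm([
  [[3,20,-60],[0.2,0,0]],
  [[3,60,-50],[0.4,0,0]],
  [[3,100,-30],[0.6,0,0]],
  [[3,153,10],[0.908,0,-0.004]],
  [[3,153,10],[0.908,0,-0.004]],
  [[3,153,10],[0.908,0,-0.004]],
  [[3,153,10],[0.908,0,-0.004]],
  [[3,153,10],[0.908,0,-0.004]],
], grip=80)

```text
time: 7.0
tool_pos: [467.6, 11.5, 226.5]
tcp_rot: [179.5, -0.4, -179.6]
ft_force: [0.0, -0.7, 0.5]
finger_gap: 80.1
grip_force: 0.0
```

```bash
python3 - <<'E'
from h import *
im,P,s=wrist('w2.png');print(s['tool_pos'],s['tcp_rot'])
m=mask(im,'red')&(P[...,1]>-110)&(P[...,1]<110)&(P[...,0]>380)&(P[...,0]<560)&(P[...,2]>14)
n,l,st,_=cv2.connectedComponentsWithStats(m.astype(np.uint8));k=1+np.argmax(st[1:,4])
print(st[k],rect(P,l==k))
E
```

```text
[467.58083485  11.54895779 226.537547  ] [ 179.49795031   -0.44646132 -179.58019834]
[ 215  125   47   89 3920] (array([470. ,  -2.8]), 109.6, 54.8, 0.8, np.float32(20.7), 3920)
```

View pics/w2.png

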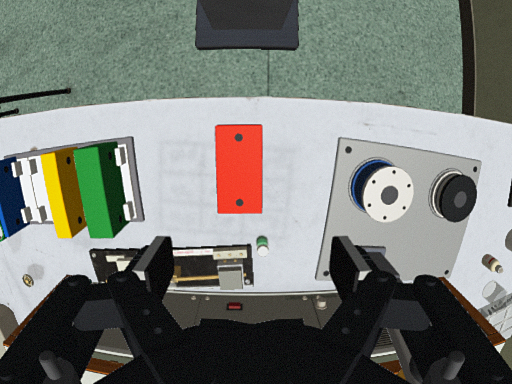

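The wrist view shows the red plate flat at (239,168), with the housings at (386,193) on the seat and (458,196) parked. I'll compute the grasp and the seat centre.

```bash
python3 - <<'E'
from h import *
tojog([470,-2.8,40],[180,0,180.8])
im,P,s=wrist()
def circ(c,zlo,zhi):
    m=(P[...,2]>zlo)&(P[...,2]<zhi)&(np.hypot(P[...,0]-c[0],P[...,1]-c[1])<45)
    q=P[m][:,:2].astype(np.float32);print(m.sum(),cv2.minEnclosingCircle(q),q.mean(0),np.median(P[m][:,2]))
circ((489,178),51,60);circ((500,307),36,45)
E
```

```text
shift [ -4.2 -15.  185.7] rot [ 0.01  -0.009 -0.009]
2257 ((489.75958251953125, 176.8183135986328), 35.487613677978516) [488.572   174.82043] 55.6874178480563
1336 ((500.5061340332031, 306.0250549316406), 35.8812255859375) [499.07135 303.57867] 40.662687937395404
```

jog_arm([
  [[-4,-15,185],[0.01,-0.009,-0.009]],
  [[-4,-15,185],[0.01,-0.009,-0.009]],
  [[-4,-15,185],[0.01,-0.009,-0.009]],
  [[-4,-15,185],[0.01,-0.009,-0.009]],
  [[-4,-15,185],[0.01,-0.009,-0.009]],
  [[-4,-15,185],[0.01,-0.009,-0.009]],
])

```text
time: 7.7
tool_pos: [469.7, -5.4, 40.8]
tcp_rot: [-179.9, -0.1, -179.5]
ft_force: [0.0, -0.4, 0.8]
finger_gap: 79.9
grip_force: 0.0
```

```bash
python3 - <<'E'
from h import *
tojog([470,-2.8,-1],[180,0,180.8])
E
```

```text
shift [-0.4  2.6 41.8] rot [-0.001 -0.002 -0.005]
```

jog_arm([
  [[0,1,25],[0,0,-0.005]],
  [[0,1,41],[0,0,-0.005]],
  [[0,1,41],[0,0,-0.005]],
  [[0,1,41],[0,0,-0.005]],
])

```text
time: 8.1
tool_pos: [472.3, -3.6, 2.4]
tcp_rot: [-179.8, 0.2, -179.1]
ft_force: [0.7, 0.5, -0.5]
finger_gap: 79.8
grip_force: 0.0
```

jog_arm([
  [[0,0,0],[0,0,0]],
  [[0,0,0],[0,0,0]],
  [[0,0,0],[0,0,0]],
  [[0,0,0],[0,0,0]],
  [[0,0,0],[0,0,0]],
], grip=45, force=50)

```text
time: 8.6
tool_pos: [472.2, -3.3, 2.2]
tcp_rot: [-179.8, 0.2, -179.0]
ft_force: [-2.3, -0.0, 8.8]
finger_gap: 54.8
grip_force: 52.8
```

jog_arm([
  [[0,0,-30],[0,0,0]],
  [[0,0,-75],[0,0,0]],
  [[0,0,-120],[0,0,0]],
  [[0,0,-120],[0,0,0]],
])

```text
time: 9.0
tool_pos: [475.4, -3.2, 128.3]
tcp_rot: [-179.7, 0.8, -179.0]
ft_force: [1.2, -0.3, -2.6]
finger_gap: 54.7
grip_force: 55.5
```

```bash
python3 - <<'E'
from h import *
print(r.sense()['finger_gap'])
tojog([491.7,177,120],[180,0,175.1])
E
```

```text
54.666833963767004
shift [-19.4 180.    7.7] rot [-0.004  0.014  0.103]
```

jog_arm([
  [[-19,180,8],[0,0.014,0.103]],
  [[-19,180,8],[0,0.014,0.103]],
  [[-19,180,8],[0,0.014,0.103]],
  [[-19,180,8],[0,0.014,0.103]],
  [[-19,180,8],[0,0.014,0.103]],
  [[-19,180,8],[0,0.014,0.103]],
  [[-19,180,8],[0,0.014,0.103]],
])

```text
time: 9.7
tool_pos: [486.1, 176.7, 111.4]
tcp_rot: [-179.8, -0.8, 175.1]
ft_force: [-0.2, 0.0, -2.2]
finger_gap: 54.5
grip_force: 55.3
```

```bash
python3 - <<'E'
from h import *
tojog([491.7,177,60],[180,0,175.1])
im,P,s=wrist('w3.png')
m=mask(im,'red')&(P[...,2]>90)
print(rect(P,m),s['tool_pos'])
E
```

```text
shift [-6.3  1.  51.3] rot [-0.004 -0.013 -0.001]
(array([477.4, 176.8]), 96.9, 56.7, -5.1, np.float32(130.1), 21140) [486.06760694 176.71401382 111.40947848]
```

View pics/w3.png

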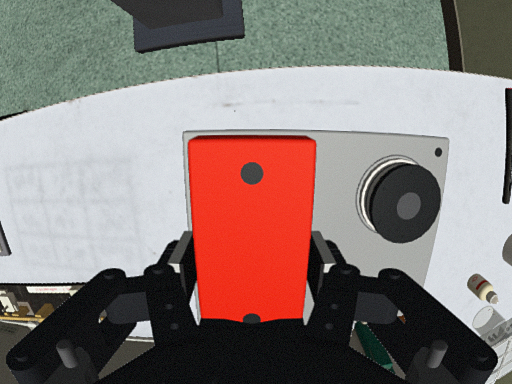

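The wrist view shows the red plate held level at (252,225) over the seat, with the parked housing untouched at (400,200). Next I descend.

jog_arm([
  [[-6,1,20],[0,-0.013,0]],
  [[-6,1,37],[0,-0.013,0]],
  [[-6,1,37],[0,-0.013,0]],
  [[-6,1,37],[0,-0.013,0]],
  [[-6,1,37],[0,-0.013,0]],
  [[-6,1,37],[0,-0.013,0]],
])

```text
time: 10.35
tool_pos: [492.8, 177.8, 75.7]
tcp_rot: [-179.8, 0.1, 175.1]
ft_force: [0.1, -0.1, -1.7]
finger_gap: 54.6
grip_force: 55.3
```

```bash
python3 - <<'E'
from h import *
tojog([491.7,177,57],[180,0,175.1]);print(r.sense()['tool_pos'])
E
```

```text
shift [ 1.  -0.9 18.7] rot [-0.003  0.002 -0.001]
[492.78327666 177.82357016  75.74136301]
```

jog_arm([
  [[1,-1,8],[0,0,0]],
  [[1,-1,14],[0,0,0]],
  [[1,-1,16],[0,0,0]],
  [[1,-1,18],[0,0,0]],
  [[1,-1,18],[0,0,0]],
  [[1,-1,18],[0,0,0]],
])

```text
time: 10.95
tool_pos: [490.4, 176.9, 57.3]
tcp_rot: [-179.8, -0.1, 175.1]
ft_force: [-7.3, -2.6, 10.2]
finger_gap: 54.9
grip_force: 56.7
```

jog_arm([
  [[0,0,-1],[0,0,0]],
  [[0,0,-1],[0,0,0]],
  [[0,0,-1],[0,0,0]],
  [[0,0,-1],[0,0,0]],
], grip=76)

```text
time: 11.35
tool_pos: [490.9, 176.9, 57.4]
tcp_rot: [-179.8, 0.0, 175.1]
ft_force: [1.2, -0.2, -0.7]
finger_gap: 75.8
grip_force: 0.0
```

jog_arm([
  [[0,0,-30],[0,0,0]],
  [[0,0,-75],[0,0,0]],
  [[0,0,-120],[0,0,0]],
  [[0,0,-130],[0,0,0]],
  [[0,0,-130],[0,0,0]],
  [[0,0,-130],[0,0,0]],
])

```text
time: 11.95
tool_pos: [490.3, 177.2, 186.2]
tcp_rot: [-179.8, -0.1, 175.1]
ft_force: [0.5, 0.3, -1.2]
finger_gap: 76.0
grip_force: 0.0
```

```bash
cat > chk.py <<'E'
from h import *
import sys
col,zlo,zhi=sys.argv[1],float(sys.argv[2]),float(sys.argv[3])
im,P,s=wrist(sys.argv[4] if len(sys.argv)>4 else None);print(s['tool_pos'],s['tcp_rot'])
m=mask(im,col)&(P[...,2]>zlo)&(P[...,2]<zhi)&(np.hypot(P[...,0]-489,P[...,1]-177)<75);print(rect(P,m))
def circ(c,zlo,zhi):
    m=(P[...,2]>zlo)&(P[...,2]<zhi)&(np.hypot(P[...,0]-c[0],P[...,1]-c[1])<45)&~mask(im,col)
    q=P[m][:,:2].astype(np.float32);print('circ',m.sum(),cv2.minEnclosingCircle(q))
circ((489.5,177),49,60);circ((500,306),36,45)
E
python3 chk.py red 65 90; python3 -c "
from h import *
tojog([440,-100,240],[180,0,180]);tojog([497,-344.5,110],[180,0,184])"
```

```text
[490.29822007 177.22001887 186.22425014] [-1.79772404e+02 -6.69623623e-02  1.75085050e+02]
(array([488.1, 176.7]), 109.1, 55.8, -5.0, np.float32(75.8), 7130)
circ 228 ((489.77093505859375, 177.24362182617188), 35.006465911865234)
circ 2963 ((499.8245849609375, 306.4644470214844), 35.04716110229492)
shift [  26.  -280.5  -53.3] rot [-0.004 -0.003 -0.086]
shift [ -52.1 -518.7   77.6] rot [-0.004 -0.003 -0.156]
```

jog_arm([
  [[-52,-519,20],[0,0,-0.156]],
  [[-52,-519,20],[0,0,-0.156]],
  [[-52,-519,20],[0,0,-0.156]],
  [[-52,-519,20],[0,0,-0.156]],
  [[-52,-519,20],[0,0,-0.156]],
  [[-52,-519,20],[0,0,-0.156]],
  [[-52,-519,20],[0,0,-0.156]],
  [[-52,-519,20],[0,0,-0.156]],
  [[-52,-519,20],[0,0,-0.156]],
  [[-52,-519,20],[0,0,-0.156]],
], grip=30)

```text
time: 13.0
tool_pos: [496.3, -318.4, 167.4]
tcp_rot: [-180.0, -0.2, -176.0]
ft_force: [0.5, -0.0, 1.1]
finger_gap: 30.0
grip_force: 0.0
```

```bash
python3 -c "
from h import *
tojog([497,-344.5,90],[180,0,184]);tojog([497,-344.5,45],[180,0,184])"
```

```text
shift [  0.8 -26.1  77.4] rot [-0.001 -0.003  0.   ]
shift [  0.7 -26.  122.4] rot [-0.001 -0.003  0.   ]
```

jog_arm([
  [[0,-10,30],[0,0,0]],
  [[0,-10,77],[0,0,0]],
  [[0,-10,77],[0,0,0]],
  [[0,-10,77],[0,0,0]],
  [[0,-10,77],[0,0,0]],
])

```text
time: 13.5
tool_pos: [499.3, -327.5, 94.9]
tcp_rot: [-179.7, 0.0, -175.9]
ft_force: [-0.4, -0.2, 0.9]
finger_gap: 30.2
grip_force: 0.0
```

```bash
python3 -c "
from h import *
tojog([497,-344.5,46],[180,0,184]);print(r.sense()['qd'].round(1),r.sense()['tool_pos'])
im,P,s=wrist()
m=mask(im,'blue')&(P[...,2]>64)&(P[...,2]<80)&(P[...,0]>400)&(P[...,0]<580);print(rect(P,m))"
```

```text
shift [  3.5 -16.6  49. ] rot [-0.005  0.001  0.001]
[ 0.1 -1.3 -1.2 -0.  -0.2  0. ] [ 499.30100126 -327.47248273   94.94431155]
(array([ 497.3, -345. ]), 108.9, 9.8, 3.6, np.float32(71.6), 2338)
```

jog_arm([
  [[2,-17,0],[0,0,0]],
  [[2,-17,0],[0,0,0]],
  [[2,-17,25],[0,0,0]],
  [[2,-17,47],[0,0,0]],
  [[2,-17,49],[0,0,0]],
  [[2,-17,49],[0,0,0]],
])

```text
time: 14.15
tool_pos: [497.4, -344.5, 44.5]
tcp_rot: [-179.8, -0.1, -176.0]
ft_force: [0.0, -0.6, -0.3]
finger_gap: 29.7
grip_force: 0.0
```

jog_arm([
  [[0,0,0],[0,0,0]],
  [[0,0,0],[0,0,0]],
  [[0,0,0],[0,0,0]],
  [[0,0,0],[0,0,0]],
], grip=2, force=50)

```text
time: 14.55
tool_pos: [498.8, -345.5, 46.3]
tcp_rot: [-179.7, 0.1, -176.0]
ft_force: [-0.2, -0.2, 6.6]
finger_gap: 9.2
grip_force: 51.7
```

jog_arm([
  [[0,0,-20],[0,0,0]],
  [[0,0,-50],[0,0,0]],
  [[0,0,-95],[0,0,0]],
  [[0,0,-100],[0,0,0]],
  [[0,0,-100],[0,0,0]],
])

```text
time: 15.05
tool_pos: [499.0, -345.3, 147.2]
tcp_rot: [-179.6, 0.2, -176.0]
ft_force: [0.7, -1.1, -1.3]
finger_gap: 8.8
grip_force: 50.7
```

```bash
python3 - <<'E'
from h import *
rp=(R.from_rotvec([np.radians(52),0,0])*R.from_euler('xyz',[180,0,180],degrees=True)).as_euler('xyz',degrees=True)
tojog([470,10,150],rp)
E
```

```text
shift [  4.  356.5  -5.3] rot [-0.914 -0.029  0.067]
```

jog_arm([
  [[4,356,-5],[-0.914,-0.029,0.067]],
  [[4,356,-5],[-0.914,-0.029,0.067]],
  [[4,356,-5],[-0.914,-0.029,0.067]],
  [[4,356,-5],[-0.914,-0.029,0.067]],
  [[4,356,-5],[-0.914,-0.029,0.067]],
  [[4,356,-5],[-0.914,-0.029,0.067]],
  [[4,356,-5],[-0.914,-0.029,0.067]],
  [[4,356,-5],[-0.914,-0.029,0.067]],
  [[4,356,-5],[-0.914,-0.029,0.067]],
  [[4,356,-5],[-0.914,-0.029,0.067]],
])

```text
time: 16.05
tool_pos: [468.8, 10.1, 147.8]
tcp_rot: [127.9, -0.2, 180.0]
ft_force: [0.4, -0.3, -0.6]
finger_gap: 8.6
grip_force: 50.6
```

jog_arm([
  [[0,0,0],[0,0,0]],
  [[0,0,0],[0,0,0]],
])

```text
time: 16.25
tool_pos: [469.4, 9.4, 148.5]
tcp_rot: [127.9, -0.1, 179.9]
ft_force: [0.8, 0.2, -1.1]
finger_gap: 8.8
grip_force: 50.6
```

```bash
python3 - <<'E'
from h import *
tojog([470,10,28],[128,0,180])
E
```

```text
shift [ -0.9 -94.7  74.4] rot [ 0.002 -0.001 -0.003]
```

jog_arm([
  [[-1,-40,31],[0,0,0]],
  [[-1,-75,59],[0,0,0]],
  [[-1,-90,71],[0,0,0]],
  [[-1,-95,74],[0,0,0]],
  [[-1,-95,74],[0,0,0]],
])

```text
time: 16.75
tool_pos: [469.4, 10.4, 27.6]
tcp_rot: [127.8, -0.2, 179.9]
ft_force: [0.8, 0.2, -0.1]
finger_gap: 8.8
grip_force: 50.7
```

jog_arm([
  [[0,0,0],[0,0,0]],
  [[0,0,0],[0,0,0]],
  [[0,0,0],[0,0,0]],
], grip=22)

```text
time: 17.05
tool_pos: [470.2, 10.1, 28.9]
tcp_rot: [127.9, -0.1, 180.0]
ft_force: [-0.2, -0.6, 0.2]
finger_gap: 21.8
grip_force: 0.3
```

jog_arm([
  [[0,0,-20],[0,0,0]],
  [[0,0,-50],[0,0,0]],
  [[0,0,-90],[0,0,0]],
  [[0,0,-130],[0,0,0]],
  [[0,0,-130],[0,0,0]],
])

```text
time: 17.55
tool_pos: [472.1, -96.9, 111.5]
tcp_rot: [128.2, 0.2, 179.8]
ft_force: [0.7, -0.8, 0.3]
finger_gap: 22.0
grip_force: 0.0
```

jog_arm([
  [[3,20,-60],[0.2,0,0]],
  [[3,60,-50],[0.4,0,0]],
  [[3,100,-30],[0.6,0,0]],
  [[3,153,10],[0.908,0,-0.004]],
  [[3,153,10],[0.908,0,-0.004]],
  [[3,153,10],[0.908,0,-0.004]],
  [[3,153,10],[0.908,0,-0.004]],
  [[3,153,10],[0.908,0,-0.004]],
  [[3,153,10],[0.908,0,-0.004]],
], grip=80)

```text
time: 18.45
tool_pos: [466.4, 9.6, 221.3]
tcp_rot: [179.7, -0.2, -179.8]
ft_force: [1.0, -0.4, 0.2]
finger_gap: 80.2
grip_force: 0.0
```

```bash
python3 - <<'E'
from h import *
im,P,s=wrist('w4.png');print(s['tool_pos'],s['tcp_rot'])
m=mask(im,'blue')&(P[...,1]>-100)&(P[...,1]<100)&(P[...,0]>380)&(P[...,0]<560)&(P[...,2]>5)
n,l,st,_=cv2.connectedComponentsWithStats(m.astype(np.uint8));k=1+np.argmax(st[1:,4])
c=rect(P,l==k);print(st[k],c)
tojog([*c[0],40],[180,0,180+c[3]])
E
```

```text
[466.4241391    9.64329433 221.26070559] [ 179.6887422    -0.23033695 -179.82454314]
[ 220  124   46   88 3795] (array([ 4.688e+02, -2.000e-01]), 109.5, 54.9, -0.4, np.float32(10.7), 3795)
shift [ -3.  -10.1 181.1] rot [ 0.005 -0.004  0.009]
```

View pics/w4.png

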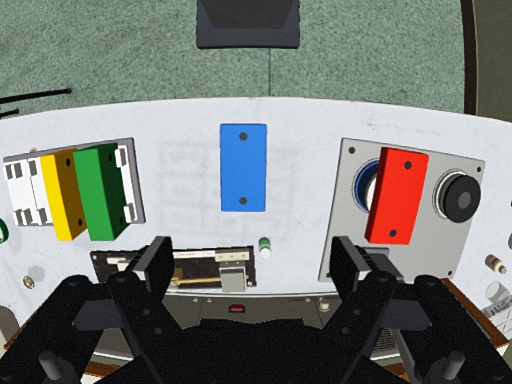

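The wrist view shows the blue plate flat at (243,168), and red lying centred on the seat housing at (397,195). I'll grasp blue.

jog_arm([
  [[-3,-10,180],[0.005,-0.004,0.009]],
  [[-3,-10,180],[0.005,-0.004,0.009]],
  [[-3,-10,180],[0.005,-0.004,0.009]],
  [[-3,-10,180],[0.005,-0.004,0.009]],
  [[-3,-10,180],[0.005,-0.004,0.009]],
  [[-3,-10,180],[0.005,-0.004,0.009]],
  [[-3,-10,180],[0.005,-0.004,0.009]],
])

```text
time: 19.2
tool_pos: [471.5, -0.6, 44.4]
tcp_rot: [-179.9, 0.3, 179.6]
ft_force: [0.1, -0.3, 1.0]
finger_gap: 79.8
grip_force: 0.0
```

```bash
python3 -c "
from h import *
tojog([468.8,-0.2,-2],[180,0,179.6])"
```

```text
shift [ 3.   0.5 46.4] rot [-0.002  0.005 -0.001]
```

jog_arm([
  [[1,0,25],[0,0,0]],
  [[1,0,42],[0,0,0]],
  [[1,0,46],[0,0,0]],
  [[1,0,46],[0,0,0]],
  [[1,0,46],[0,0,0]],
])

```text
time: 19.7
tool_pos: [470.3, 0.1, -2.0]
tcp_rot: [-179.9, 0.3, 179.7]
ft_force: [0.8, -0.3, -0.7]
finger_gap: 80.4
grip_force: 0.0
```

jog_arm([
  [[0,0,0],[0,0,0]],
  [[0,0,0],[0,0,0]],
  [[0,0,0],[0,0,0]],
  [[0,0,0],[0,0,0]],
  [[0,0,0],[0,0,0]],
], grip=45, force=50)

```text
time: 20.2
tool_pos: [469.9, 0.2, -2.4]
tcp_rot: [-179.9, 0.2, 179.7]
ft_force: [-2.3, 0.1, 9.1]
finger_gap: 54.4
grip_force: 52.5
```

jog_arm([
  [[0,0,-30],[0,0,0]],
  [[0,0,-75],[0,0,0]],
  [[0,0,-120],[0,0,0]],
  [[0,0,-130],[0,0,0]],
  [[0,0,-130],[0,0,0]],
])

```text
time: 20.7
tool_pos: [470.5, 0.3, 129.0]
tcp_rot: [-179.8, 0.4, 179.7]
ft_force: [0.5, -0.4, -1.7]
finger_gap: 54.6
grip_force: 54.2
```

```bash
python3 -c "
from h import *
tojog([490.6,177,125],[180,0,175.1])"
```

```text
shift [-19.  176.8   3.6] rot [-0.003  0.008  0.08 ]
```

jog_arm([
  [[-19,177,3],[0,0.005,0.08]],
  [[-19,177,3],[0,0.005,0.08]],
  [[-19,177,3],[0,0.005,0.08]],
  [[-19,177,3],[0,0.005,0.08]],
  [[-19,177,3],[0,0.005,0.08]],
  [[-19,177,23],[0,0.005,0.08]],
  [[-19,177,33],[0,0.005,0.08]],
  [[-19,177,33],[0,0.005,0.08]],
  [[-19,177,33],[0,0.005,0.08]],
  [[-19,177,33],[0,0.005,0.08]],
])

```text
time: 21.7
tool_pos: [489.0, 177.0, 93.3]
tcp_rot: [-179.9, -0.1, 175.0]
ft_force: [0.1, -0.1, -1.1]
finger_gap: 54.1
grip_force: 54.1
```

```bash
python3 -c "
from h import *
print(r.sense()['tool_pos'])
tojog([490.6,177,73],[180,0,175.1])"
```

```text
[488.96181694 176.9945459   93.27118866]
shift [-1.7  0.2 20.3] rot [-0.002 -0.002 -0.001]
```

jog_arm([
  [[-1,0,8],[0,0,0]],
  [[-1,0,15],[0,0,0]],
  [[-1,0,18],[0,0,0]],
  [[-1,0,20],[0,0,0]],
  [[-1,0,20],[0,0,0]],
  [[-1,0,20],[0,0,0]],
])

```text
time: 22.3
tool_pos: [489.6, 177.3, 72.8]
tcp_rot: [-179.9, -0.1, 175.1]
ft_force: [0.9, -0.1, 0.1]
finger_gap: 54.6
grip_force: 54.2
```

jog_arm([
  [[0,0,1],[0,0,0]],
  [[0,0,1],[0,0,0]],
  [[0,0,1],[0,0,0]],
])

```text
time: 22.6
tool_pos: [489.7, 177.3, 72.6]
tcp_rot: [-179.9, -0.1, 175.1]
ft_force: [-4.1, -1.3, 7.7]
finger_gap: 54.2
grip_force: 55.0
```

jog_arm([
  [[0,0,0],[0,0,0]],
  [[0,0,0],[0,0,0]],
  [[0,0,0],[0,0,0]],
  [[0,0,0],[0,0,0]],
], grip=76)

```text
time: 23.0
tool_pos: [489.5, 177.2, 71.6]
tcp_rot: [-179.9, -0.2, 175.1]
ft_force: [0.4, 0.3, -0.1]
finger_gap: 76.0
grip_force: 0.0
```

jog_arm([
  [[0,0,-30],[0,0,0]],
  [[0,0,-75],[0,0,0]],
  [[0,0,-120],[0,0,0]],
  [[0,0,-125],[0,0,0]],
  [[0,0,-125],[0,0,0]],
  [[0,0,-125],[0,0,0]],
])

```text
time: 23.6
tool_pos: [489.3, 177.3, 195.5]
tcp_rot: [-179.8, -0.2, 175.1]
ft_force: [0.5, 1.1, 0.2]
finger_gap: 76.2
grip_force: 0.0
```

```bash
python3 chk.py blue 78 100; python3 - <<'E'
from h import *
im,P,s=wrist()
m=mask(im,'red')&(P[...,2]>45)&(P[...,2]<90)&(np.hypot(P[...,0]-489,P[...,1]-177)<75);print('red',rect(P,m))
im,d=r.snapshot('scene');P=cloud('scene',d);cv2.imwrite('pics/s2.png',cv2.resize(im[110:300,120:320],None,fx=3,fy=3))
q=P[(np.abs(P[...,1]-170)<45)&(P[...,0]>540)&(P[...,0]<700)&(P[...,2]>130)&(P[...,2]<360)]
for z in range(130,340,20):
    k=q[(q[:,2]>=z)&(q[:,2]<z+20)]
    if len(k):print(z,len(k),np.round(k.min(0)),np.round(k.mean(0)),np.round(k.max(0)))
E
```

```text
[489.29891626 177.29846406 195.47506654] [-179.84029354   -0.24371175  175.08597107]
(array([488.6, 176.9]), 109.3, 55.5, -5.1, np.float32(85.7), 7106)
circ 139 ((489.7862548828125, 177.4761199951172), 34.81725311279297)
circ 2828 ((500.0856018066406, 306.3708801269531), 35.38349151611328)
red (array([433.4, 180.4]), 45.2, 0.2, 85.1, np.float32(73.9), 50)
130 126 [593. 144. 130.] [637. 177. 142.] [660. 214. 149.]
150 52 [596. 156. 151.] [609. 173. 161.] [647. 214. 170.]
170 370 [601. 126. 170.] [665. 183. 184.] [700. 215. 190.]
190 36 [590. 156. 190.] [622. 178. 200.] [694. 202. 210.]
210 134 [589. 149. 210.] [613. 175. 221.] [656. 189. 230.]
230 140 [592. 151. 230.] [615. 172. 237.] [653. 191. 250.]
250 51 [614. 156. 250.] [620. 169. 260.] [631. 177. 270.]
270 43 [615. 156. 270.] [624. 168. 277.] [635. 178. 288.]
290 66 [617. 156. 291.] [627. 170. 303.] [644. 181. 310.]
310 17 [623. 160. 310.] [630. 167. 312.] [639. 179. 315.]
```

View pics/s2.png

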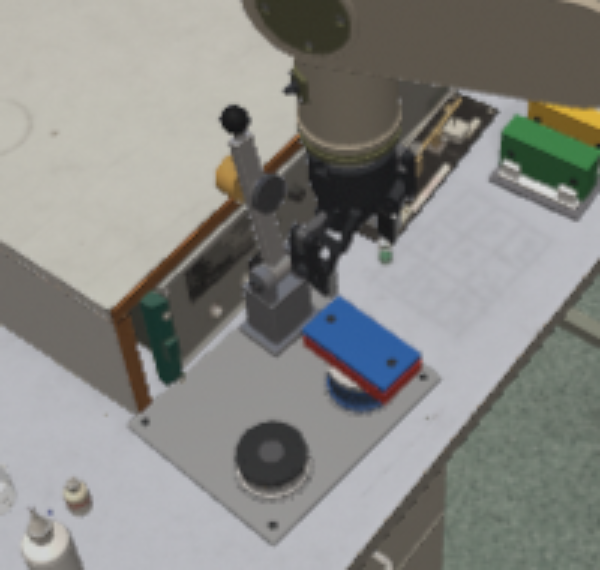

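The crop shows blue on red, centred on the seat housing at (360,350). The press arm is upright with its ball at (235,120), about 1.72 rad. I'll go up and over behind the ball with the fingers shut.

jog_arm([
  [[0,0,-50],[0,0,0]],
  [[0,0,-100],[0,0,0]],
  [[0,0,-150],[0,0,0]],
  [[0,0,-160],[0,0,0]],
  [[-50,0,-160],[0,0,0]],
  [[-100,0,-160],[0,0,0]],
  [[-150,0,-160],[0,0,0]],
  [[-180,0,-160],[0,0,0]],
  [[-180,0,-160],[0,0,0]],
  [[-180,0,-160],[0,0,0]],
], grip=0)

```text
time: 24.75
tool_pos: [669.7, 162.1, 353.0]
tcp_rot: [-179.8, -0.4, 175.1]
ft_force: [0.7, 0.2, -0.6]
finger_gap: 0.2
grip_force: 0.0
```

```bash
python3 -c "
from h import *
c=np.array([489.7,177.3,0]);u=np.array([np.cos(np.radians(-4.9)),np.sin(np.radians(-4.9)),0])
tojog(c+178*u+[0,0,288],[180,0,175.1]);print(r.sense()['tool_pos'])
im,P,s=wrist('w5.png')
"
```

```text
shift [ 2.2 -0.  65. ] rot [-0.003 -0.007 -0.001]
[669.69225331 162.09148747 352.98599293]
```

View pics/w5.png

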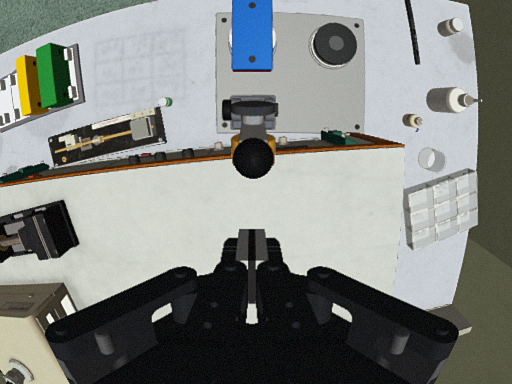

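The wrist view shows the ball at (252,158) in line with the shut fingers at (252,240). Now I descend and draw it toward the robot gently.

jog_arm([
  [[0,0,30],[0,0,0]],
  [[0,0,55],[0,0,0]],
  [[0,0,65],[0,0,0]],
  [[0,0,65],[0,0,0]],
])

```text
time: 25.2
tool_pos: [667.9, 162.4, 290.0]
tcp_rot: [-179.8, -0.3, 175.1]
ft_force: [-0.3, 0.5, 0.2]
finger_gap: 0.0
grip_force: 0.0
```

jog_arm([
  [[6,0,0],[0,0,0]],
  [[12,0,0],[0,0,0]],
  [[18,0,0],[0,0,0]],
  [[24,0,0],[0,0,0]],
  [[30,0,0],[0,0,0]],
  [[36,0,0],[0,0,0]],
  [[42,0,0],[0,0,0]],
  [[48,0,0],[0,0,0]],
  [[54,0,1],[0,0,0]],
  [[60,0,2],[0,0,0]],
])

```text
time: 26.2
tool_pos: [609.1, 167.4, 289.2]
tcp_rot: [-179.9, -0.2, 175.1]
ft_force: [0.8, -0.6, 0.8]
finger_gap: -0.3
grip_force: 0.6
```

jog_arm([
  [[6,0,0],[0,0,0]],
  [[12,0,1],[0,0,0]],
  [[18,0,2],[0,0,0]],
  [[24,0,3],[0,0,0]],
  [[30,0,4],[0,0,0]],
  [[36,0,5],[0,0,0]],
  [[42,0,6],[0,0,0]],
  [[47,0,7],[0,0,0]],
  [[52,0,8],[0,0,0]],
  [[52,0,8],[0,0,0]],
])

```text
time: 27.2
tool_pos: [557.2, 172.0, 281.5]
tcp_rot: [-179.9, -0.2, 175.1]
ft_force: [-0.1, -0.4, -0.3]
finger_gap: 0.1
grip_force: 0.0
```

jog_arm([
  [[0,0,-20],[0,0,0]],
  [[0,0,-50],[0,0,0]],
  [[0,0,-80],[0,0,0]],
  [[0,0,-80],[0,0,0]],
])

```text
time: 27.6
tool_pos: [559.7, 172.3, 367.3]
tcp_rot: [180.0, 0.3, 175.1]
ft_force: [0.4, 0.0, 0.7]
finger_gap: -0.0
grip_force: 0.0
```

```bash
python3 -c "
from h import *
im,P,s=wrist('w6.png');print(s['tool_pos'])
im,d=r.snapshot('scene');cv2.imwrite('pics/s3.png',im[110:300,120:320])
a=cv2.imread('pics/w6.png');b=cv2.resize(im[110:300,120:320],(400,384));cv2.imwrite('pics/c1.png',cv2.resize(np.hstack([a,b]),(800,337)))
"
```

```text
[559.71998924 172.29582824 367.29107997]
```

View pics/c1.png

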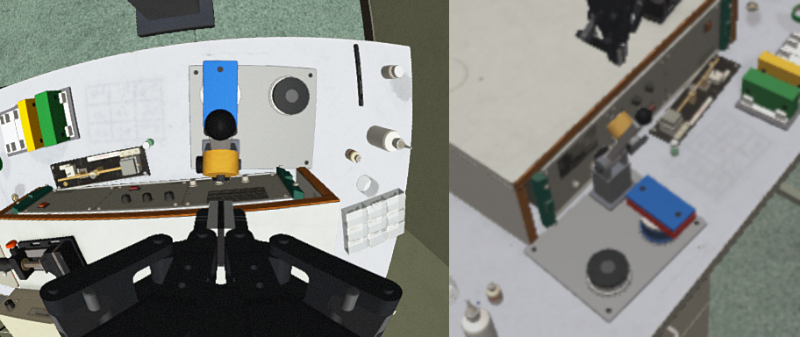

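The composite shows the press arm past the tipping point and sinking toward the plates, with its ball at (220,124). I'll wait for it to settle.

jog_arm([
  [[0,0,0],[0,0,0]],
  [[0,0,0],[0,0,0]],
  [[0,0,0],[0,0,0]],
  [[0,0,0],[0,0,0]],
  [[0,0,0],[0,0,0]],
  [[0,0,0],[0,0,0]],
  [[0,0,0],[0,0,0]],
  [[0,0,0],[0,0,0]],
  [[0,0,0],[0,0,0]],
  [[0,0,0],[0,0,0]],
])

```text
time: 28.7
tool_pos: [558.1, 172.0, 361.6]
tcp_rot: [-179.9, -0.2, 175.1]
ft_force: [0.2, -0.1, 0.2]
finger_gap: -0.2
grip_force: 0.0
```

jog_arm([
  [[0,0,0],[0,0,0]],
  [[0,0,0],[0,0,0]],
  [[0,0,0],[0,0,0]],
  [[0,0,0],[0,0,0]],
  [[0,0,0],[0,0,0]],
  [[0,0,0],[0,0,0]],
  [[0,0,0],[0,0,0]],
  [[0,0,0],[0,0,0]],
  [[0,0,0],[0,0,0]],
  [[0,0,0],[0,0,0]],
])

```text
time: 29.7
tool_pos: [558.2, 172.0, 361.6]
tcp_rot: [-179.9, -0.2, 175.1]
ft_force: [-0.4, -0.5, -0.0]
finger_gap: -0.1
grip_force: 0.0
```

jog_arm([
  [[0,0,0],[0,0,0]],
  [[0,0,0],[0,0,0]],
  [[0,0,0],[0,0,0]],
  [[0,0,0],[0,0,0]],
  [[0,0,0],[0,0,0]],
  [[0,0,0],[0,0,0]],
  [[0,0,0],[0,0,0]],
  [[0,0,0],[0,0,0]],
  [[0,0,0],[0,0,0]],
  [[0,0,0],[0,0,0]],
])

```text
time: 30.7
tool_pos: [558.1, 172.0, 361.6]
tcp_rot: [-179.9, -0.2, 175.1]
ft_force: [1.0, -0.2, 0.3]
finger_gap: -0.1
grip_force: 0.0
```

```bash
cat > fin.py <<'E'
from h import *
import sys
im,P,s=wrist()
c=np.array([489.7,177.3]);u=np.array([np.cos(np.radians(-4.9)),np.sin(np.radians(-4.9))]);v=np.array([-u[1],u[0]])
Q=P[...,:2]-c;X=Q@u;Y=Q@v;g=cv2.cvtColor(im,cv2.COLOR_BGR2GRAY)
for x in range(-100,120,10):
    m=(abs(X-x)<4)&(abs(Y)<8)&(P[...,2]<320)&(P[...,2]>75)
    if m.sum()>5:print(x,m.sum(),np.percentile(P[m][:,2],[10,50,95]).round(1))
m=mask(im,'blue')&(P[...,2]>78)&(P[...,2]<95)&(abs(X)<75)&(abs(Y)<50);print('blue',rect(P,m))
for nm,k in(('circle2',(500,306)),):
    m=(P[...,2]>36)&(P[...,2]<45)&(np.hypot(P[...,0]-k[0],P[...,1]-k[1])<45);print(nm,cv2.minEnclosingCircle(P[m][:,:2].astype(np.float32)))
sc,d=r.snapshot('scene');cv2.imwrite('pics/'+sys.argv[1],np.hstack([cv2.resize(im,(440,330)),cv2.resize(sc[130:280,140:300],(352,330))]))
E
python3 fin.py c2.png
```

```text
-90 41 [118.1 120.6 122.5]
-80 72 [122.3 124.  125.4]
-70 81 [115.9 119.3 123.2]
-60 65 [114.4 117.  118.8]
-50 72 [117.  117.8 119.1]
-40 71 [116.8 118.  119.3]
-30 71 [116.8 118.  119. ]
-20 64 [117.2 142.7 144.8]
-10 84 [143.  144.  145.2]
0 95 [143.4 150.  151.9]
10 92 [142.8 143.9 145.2]
20 71 [117.4 143.  144.9]
30 72 [117.  117.9 119.1]
40 72 [116.3 117.7 119.1]
50 73 [116.8 117.8 118.8]
60 72 [116.8 117.8 119.4]
70 69 [116.6 117.8 119.1]
80 71 [116.6 117.6 118.7]
90 71 [116.5 117.7 118.9]
100 77 [117.2 118.8 121.8]
110 67 [122.4 123.3 124.5]
blue (array([488.6, 177. ]), 108.4, 54.8, -5.2, np.float32(85.7), 1267)
circle2 ((500.1236267089844, 306.659423828125), 35.23299026489258)
```

View pics/c2.png

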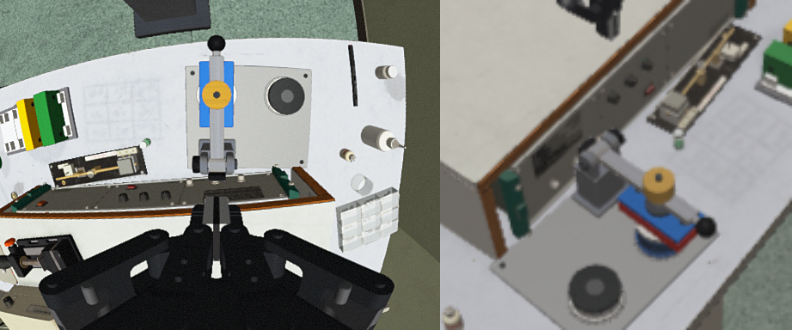

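The arm's upper face measures 118 mm along its whole length, so it is level. The foot rests on the centred stack, and the robot is clear.

```bash
python3 -c "
from bench import r
print(r.hand_in())"
```

```text
the job is handed in; nothing more can be done
None
```

I handed the job in at about 31 s: the red 20 mm and blue 10 mm plates lie flat and centred to about 1–2 mm on the tall housing, and the press arm's foot rests on them with the arm level.

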